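Lay the reference block in its case and shut the lid

TASK

The steel hardness reference block has been left standing on edge at one end of its nest in the open wooden case. Using the fingers only, push the block over so that it lies flat in the nest, then push the case's lid over and down until it is fully shut. Do not grip or lift the block, and leave everything else on the bench where it stands.

Things in the scene. Friction and masses are not known exactly. Their poses are not given: they have to be found in the camera images.
- case: Open wooden case fixed to the bench, 120 (x) x 210 (y) x 36 mm high, walls 8 mm thick, foam inside. Origin: centre of its underside, on the bench; z up, x towards the hinged long side, y along its length towards the end where the block stands (roughly towards the robot). Its other end, y below -3 mm, is a foam bank holding two small steel indenters that reach 36 mm high.
- nest (a point): Middle of the nest's foam floor, at (0, 47, 10) mm in the case's frame; axes as case. The nest is a sunken pocket 100 mm long (case y -3 to +97 mm) and 68 mm wide (case x -34 to +34 mm), with foam banks 26 mm high at both sides and at its inner end; its +y end is the case's end wall.
- block: Loose steel block, 15 (x) x 60 (y) x 70 mm tall (z), about 0.49 kg. Origin: middle of the 15 x 60 mm edge it stands on. Starts upright on the foam, top 80 mm above the bench, its back (-x face) 2 to 5 mm from the case's +y end wall, its +x (test face, engraved grid) towards the nest. Pushed that way near the top (1 N) it pivots on its lower front edge and falls flat once the top has moved 15 mm.
- block_center (a point): Centre of the steel block, 35 mm above its origin along its z; axes as block.
- lid (a joint): Lid angle in rad: 0 fully shut, pi/2 upright, stop at 1.83; starts leaning back a little past upright. The hinge is stiff: the lid stays where it is left and takes 2 to 4 N near its free edge to move. A wooden shell, 120 mm from hinge to free edge, 210 mm along the hinge; its outer face lies 14 mm from the hinge plane (shut, its top is 50 mm above the bench).
- lid_hinge (a point): Middle of the hinge axis, at (60, 0, 36) mm in the case's frame; the axis runs along the case's y. The point turns with the lid: y along the hinge, -x towards the free edge, z out of the lid's outer face.
- lid_edge (a point): Middle of the lid's free edge, on its outer face, 120 mm from the hinge; axes as lid_hinge. With the lid open it stands about 155 mm above the bench; the outer face then looks away from the case.
- shut_case: Bystander: shut black plastic case fixed to the bench, 100 x 150 x 54 mm. Origin: centre of its underside.
- mount_a: Bystander: black resin specimen mount, cylinder 30 mm across, 22 mm high, with a steel specimen in its top. Loose. Origin: centre of its underside.
- mount_b: Bystander: black resin specimen mount, cylinder 40 mm across, 24 mm high. Loose. Origin: centre of its underside.
- mount_c: Bystander: black resin specimen mount, cylinder 30 mm across, 18 mm high. Loose. Origin: centre of its underside.
- small_block: Bystander: small steel block 12 x 40 x 40 mm standing on edge on the bench. Loose. Origin: centre of its underside.
- loupe: Bystander: black eye loupe 38 mm across, 34 mm high. Loose. Origin: centre of its underside.
- wash_bottle: Bystander: white plastic bottle 64 mm across, 160 mm high. Loose. Origin: centre of its underside.
- jar: Bystander: amber glass jar 60 mm across, 80 mm high. Loose. Origin: centre of its underside.
Not all that is in view belongs to the job. What is shaped like the case but blue or red is not meant. Leave any red or yellow look-alike of the block alone.

How it is judged:
On the way, in this order (a step that is already met when the one before it is completed fails the run):
1. the block lies flat in its nest, the lid still open (angle between the x axis of block and the z axis of case, either way round below 0.07 rad and z of block_center in the frame of case below 0.022 m and x of block_center in the frame of nest between -0.012 and 0.012 m and y of block_center in the frame of nest between -0.02 and 0.02 m and value of joint lid above 0.8 rad), for 0.2 s.
2. the lid is fully shut (value of joint lid below 0.03 rad), for 0.2 s.
At the end, for the whole second after the job is handed in: The block lies flat (within 4 degrees) on the foam floor of its nest, at rest, and the lid is shut to within 0.03 rad (angle between the x axis of block and the z axis of case, either way round below 0.07 rad and z of block_center in the frame of case below 0.022 m and x of block_center in the frame of nest between -0.012 and 0.012 m and y of block_center in the frame of nest between -0.02 and 0.02 m and value of joint lid below 0.03 rad and linear speed of block below 0.02 m/s); the robot touches nothing.
It fails at once if the block or the case is pushed with the arm or the gripper's body instead of the fingers (over 5 N) (contact force between the arm and block above 5 N or contact force between the arm and case above 5 N).
It fails at once if the block is lifted (its centre more than 10 mm above its starting height) (height (world z) of block_center above 0.055 m).
It fails at once if the block is gripped or struck hard (more than 18 N from the fingers) (contact force between the fingers and block above 18 N).
It fails at once if a bystander is moved more than 15 mm (distance of any of mount_a, mount_b, mount_c, small_block, loupe, wash_bottle, jar from where it was at the start of the episode above 0.015 m).
It fails at once if a standing bystander is knocked over (angle between any of mount_a, mount_b, mount_c, small_block, loupe, wash_bottle, jar's own z axis and vertical above 0.35 rad).
It also fails if it takes over 45 s, if anything falls off the work surface, if the arm or the gripper's body presses on something with over 40 N, if the wrist force passes 120 N, or if a joint passes its speed limit or range.

ROBOT

A 7-joint arm with a two-finger parallel gripper is mounted at the origin on the work surface. World frame = base frame: x ahead of the robot, y to its left, z up, the work surface at z = 0. Lengths are in m, angles in rad, forces in N, time in s.
With the tool pointing down it reaches from about 0.35 to 0.9 m from the base axis. Payload 8.1 kg.
Tool frame: the origin (TCP) lies midway between the tips of the shut fingers; the grasp point (between the pads) lies 19 mm behind it; z points along the fingers, y is the line along which they close (so a half turn about z gives the same grasp; the last joint's range is limited). The gripper opens to 92 mm and grips with 3 to 60 N. Pads are 19 mm wide; open, the fingers measure 130 mm over their backs; the gripper's body (75 mm by 190 mm) begins 47 mm behind the grasp point.
Start: joints at [1.086, 0.434, 0.025, 1.573, -0.012, 1.134, -0.075], TCP at [0.233, -0.58, 0.227] pointing down, gripper open.
Joint ranges: [-2.62, 2.62], [-0.44, 2.09], [-1.27, 1.32], [0.08, 2.57], [-1.32, 4.46], [0.12, 2], [-2.74, 2.74]. Speed limits (rad/s): [2.22, 2.22, 3.01, 3.01, 3.14, 3.14, 3.14].

INTERFACE

Orientations are given as a rotation vector (axis times angle).
In Python, from cell import observe, cams, job gives the robot as it stands. The module is installed in compiled form; this text tells all that it offers.
- The arm moves only by the tool step_arm, never from a script. Its argument "steps" is a list of rows, each a list of 6 numbers: the shift along the world's x, y, z in mm, then the turn, a rotation vector about the world's x, y, z in rad. In form: [[dx, dy, dz, rx, ry, rz], ...]. A call has 1 to 20 rows; each row shifts and turns the commanded pose from where the row before left it; what a row does not reach is not made up. A row lasts 1/12 s, in which the tool goes at most 41.7 mm and 7.16 degrees, less where a joint would pass 70% of its speed; a pose out of reach is approached as far as the arm can. A call with a gripper value outside its range is refused whole. "gripper" is the opening, from 0 (shut) to 1 (fully open), set as the call begins (left out, the last holds). The fingers move at their own pace and stop on an object; "force" is the grip in N (left out, the last holds). Time passes only in rows, so rows that do not move let the fingers close. It gives the time, the measured TCP pose, the force, the opening and the grip force at its end, in the units of the state.
- observe(): the state, without advancing time (a new reading comes with each control period).
- cams.get_image(name): name is "scene" or "top" or "wrist"; returns the picture (480x640x3 uint8, red, green, blue); there is no depth.
- cams.get_calibration(name): a dict with "fov_y" (degrees; the focal length in pixels is half the picture's height over the tangent of half this angle, whatever the lens; pixels are square), "cx", "cy" (the principal point, pixels), "world_to_cam" (4x4, takes a point from world to camera coordinates). Camera axes: x right, y up, looking along -z (the intrinsics and any distortion apply to the point x, -y, -z); pixel columns grow to the right and rows downward; lengths in m; the calibration is good to about 2 mm. A picture is of the moment at which its call begins: read the wrist's pose just before it. get_calibration takes no time and is no camera call; for the wrist camera it gives the pose at the moment of the call.
- job.sign_off(): hands the job in; it is judged then, once.
The state is a dict: "clock": time; "joints": joint angles; "dq": joint speeds; "joint_efforts": joint torques, N m; "position": TCP position; "ee_rot": TCP orientation; "force": force on the tool from outside, world axes, zero at the start; "ft_torque": the same for the moment, N m; "width": opening from 0.0 (shut) to 1.0 (fully open); "gripper_force": force on a finger pad.
Only numpy, scipy, OpenCV 4.12 (cv2) and the standard library are available. Lean on these libraries where they do the work, as an engineer would, in place of code of your own. Each camera call takes 0.05 s, during which the arm holds its last target. There are 200 camera calls.

## Working session

There is one attempt and no reset: what is moved stays moved. The work goes in short steps, Python scripts to look and compute and a tool call to move; the robot and the scene stay as the last step left them, time stands still between calls to the robot, and variables do not carry over. Pictures are saved under pics/ and viewed, at most 10 in all, crops included, and the job is handed in when it is done.

Besides the shell and the picture viewer there is one more tool, called as a command line: name --pt "numbers of a row" for each row, then --argument value for the rest. step_arm: Moves the arm, as the interface text tells. Its arguments: {"type":"object","properties":{"steps":{"type":"array","items":{"type":"array","items":{"type":"number"}}},"gripper":{"type":"number"},"force":{"type":"number"}},"required":["steps"]}

```bash
mkdir -p pics; cat > h.py <<'E'
import numpy as np, cv2
from cell import observe, cams, job
def snap(n,f):
    c=cams.get_calibration(n); im=cams.get_image(n); cv2.imwrite(f,im[:,:,::-1]); return c,im
def proj(c,P):
    P=np.atleast_2d(P); W=np.array(c["world_to_cam"]); q=P@W[:3,:3].T+W[:3,3]
    f=240/np.tan(np.radians(c["fov_y"])/2)
    return np.c_[c["cx"]+f*q[:,0]/-q[:,2], c["cy"]-f*q[:,1]/-q[:,2]]
def ray(c,u,v,z):
    W=np.array(c["world_to_cam"]); R=W[:3,:3]; o=-R.T@W[:3,3]
    f=240/np.tan(np.radians(c["fov_y"])/2)
    d=R.T@np.array([(u-c["cx"])/f,-(v-c["cy"])/f,-1]); return o+d*(z-o[2])/d[2]
E
python3 - <<'E'
from h import *
for n in("scene","top"):
    c,_=snap(n,f"pics/{n}0.png"); print(n,c)
print(observe())
E
```

```text
scene {'fov_y': 49.01089992606845, 'cx': 323.5147849295869, 'cy': 241.2454903975702, 'world_to_cam': array([[ 2.86338935e-01,  9.58126998e-01,  1.63394760e-03,
        -2.36717514e-01],
       [-7.87260586e-01,  2.34302344e-01,  5.70371090e-01,
         3.63967406e-01],
       [ 5.46105103e-01, -1.64605793e-01,  8.21385506e-01,
        -1.73929805e+00],
       [ 0.00000000e+00,  0.00000000e+00,  0.00000000e+00,
         1.00000000e+00]])}
top {'fov_y': 51.454360752133425, 'cx': 316.24523760503087, 'cy': 244.3267113552731, 'world_to_cam': array([[ 0.00917617, -0.99991128, -0.00965523,  0.09840436],
       [ 0.98685497,  0.00749753,  0.16143438, -0.53475301],
       [-0.16134767, -0.01100966,  0.98683622, -1.44393127],
       [ 0.        ,  0.        ,  0.        ,  1.        ]])}
{'clock': 0.1, 'joints': array([ 1.08643242,  0.43515562,  0.02496544,  1.57400631, -0.01160737,
        1.13398617, -0.07506366]), 'dq': array([ 0.00046787, -0.00199091,  0.00268718, -0.00316387,  0.00165368,
       -0.00010777,  0.00109576]), 'joint_efforts': array([ 3.27928930e-03, -6.69121814e+01,  9.88105685e-01, -3.15144396e+01,
       -6.05644332e-02,  3.74124886e-02,  4.60339197e-05]), 'position': array([ 0.23263651, -0.57959948,  0.22602183]), 'ee_rot': array([-3.08320856e+00, -5.95736399e-01,  6.01359185e-04]), 'force': array([-0.77686434, -0.43815812, -0.1923939 ]), 'ft_torque': array([ 0.05104008,  0.00381976, -0.01311531]), 'gripper_force': 0.0, 'width': 1.000530398142953}
```

View pics/top0.png

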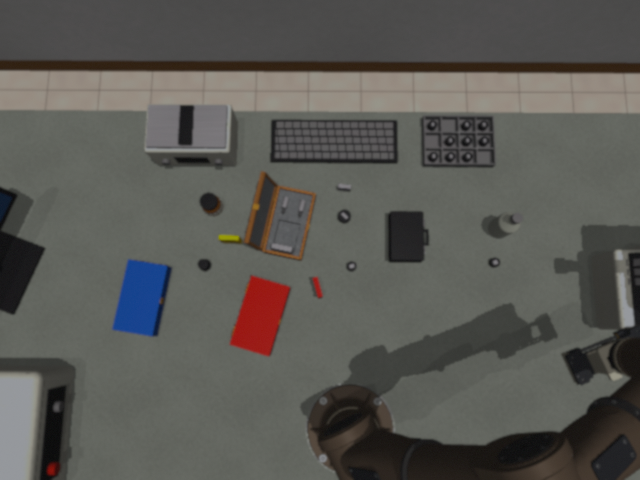

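View pics/scene0.png

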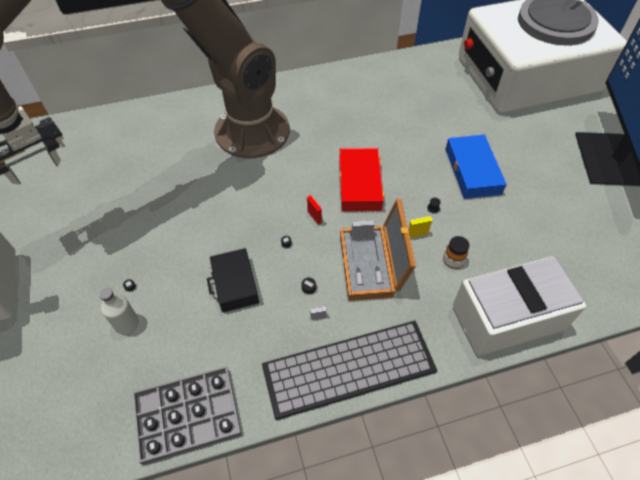

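The brown open case is at top px (283,222) and scene px (375,260). Candidates for the block, in top pixels: grey upright block in the nest (283,248), yellow one (229,238), red one (316,287), small steel block (343,187). I choose the grey one in the brown case. The red (260,315) and blue (142,298) cases are decoys. A close crop will check this.

```bash
python3 - <<'E'
import cv2, numpy as np
t=cv2.imread("pics/top0.png")[165:270,230:330]; s=cv2.imread("pics/scene0.png")[190:305,325:425]
k=5
a=cv2.resize(t,None,fx=4,fy=5.0,interpolation=cv2.INTER_CUBIC)
a=cv2.resize(t,(400,420),interpolation=cv2.INTER_CUBIC); b=cv2.resize(s,(400,460),interpolation=cv2.INTER_CUBIC)
o=np.zeros((460,800,3),np.uint8); o[:420,:400]=a;o[:,400:]=b
cv2.imwrite("pics/crop0.png",o)
E
```

```text
(no output)
```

View pics/crop0.png

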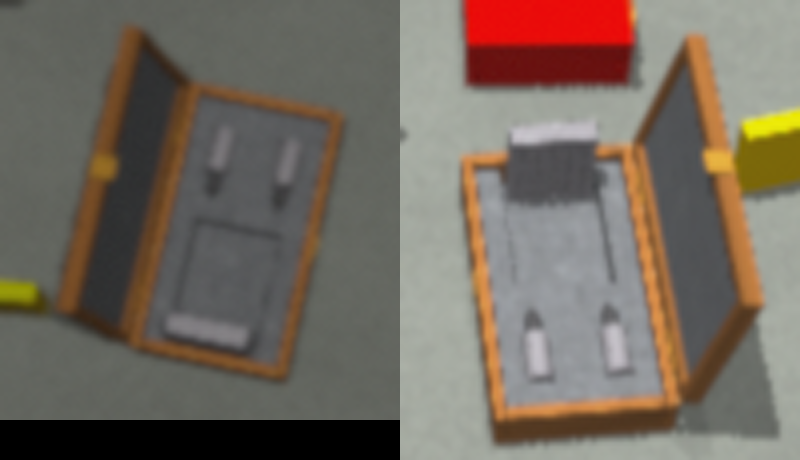

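The grey block stands upright in the wooden case at its near end (top crop 208,330; scene crop 553,135). The hinge and lid are on the +y world side. Now I'll fit the case and block poses.

```bash
cat > fit.py <<'E'
from h import *
from scipy.optimize import least_squares
T=lambda u,v:(230+u/4,165+v/4); S=lambda u,v:(325+(u-400)/4,190+v/4)
ct=cams.get_calibration("top"); cs=cams.get_calibration("scene")
def fit(pts,x0):
    def r(p):
        c,s=np.cos(p[2]),np.sin(p[2]); o=[]
        for cam,P,px in pts:
            w=[p[0]+c*P[0]-s*P[1],p[1]+s*P[0]+c*P[1],P[2]]
            o+=list(proj(cam,w)[0]-px)
        return np.array(o)
    q=least_squares(r,x0); print(q.x.round(4),np.degrees(q.x[2]).round(2)); print(r(q.x).round(1).reshape(-1,2).tolist()); return q.x
z=.036
case=fit([(ct,(-.06,-.105,z),T(342,112)),(ct,(-.06,.105,z),T(283,378)),(ct,(.06,.105,z),T(132,345)),(ct,(.06,-.105,z),T(188,84)),
 (cs,(-.06,.105,z),S(463,158)),(cs,(-.06,-.105,z),S(497,412)),(cs,(.06,-.105,z),S(678,402)),(cs,(.06,.105,z),S(638,148))],[.6,.1,1.4])
# block in its own frame, x = -case y
b=.08
blk=fit([(ct,(.0075,.03,b),T(168,315)),(ct,(.0075,-.03,b),T(251,326)),(ct,(-.0075,-.03,b),T(247,347)),(ct,(-.0075,.03,b),T(165,335)),
 (cs,(-.0075,-.03,b),S(511,128)),(cs,(-.0075,.03,b),S(597,122)),(cs,(.0075,.03,b),S(599,138)),(cs,(.0075,-.03,b),S(511,146))],[.5,.1,-.2])
c,s=np.cos(case[2]),np.sin(case[2]);R=np.array([[c,-s],[s,c]])
print("blk in case",R.T@(blk[:2]-case[:2]))
# lid free edge outer points for candidate angles
for a in(1.6,1.65,1.7,1.75,1.8):
    d=np.array([-np.cos(a),np.sin(a)]); n=np.array([np.sin(a),np.cos(a)])
    P=[]
    for y in(-.105,.105):
        for nn in (0,.014):
            x=.06+.12*d[0]+nn*n[0]; zz=.036+.12*d[1]+nn*n[1]
            P.append([*(case[:2]+R@[x,y]),zz])
    f=proj(ct,np.array(P));g=proj(cs,np.array(P))
    print(a,((f-[230,165])*4).round().tolist(),((g-[325,190])*4+[400,0]).round().tolist())
for n,y in(("end",.105),("c",0)): print(n,case[:2]+R@[0,y])
E
python3 fit.py
```

```text
[0.6032 0.1873 1.3642] 78.16
[[-0.1, 0.1], [-0.4, 0.3], [-1.7, 0.1], [0.2, -0.9], [-0.4, -0.9], [-0.6, 1.5], [0.6, 0.6], [-1.5, -1.3]]
[ 0.5186  0.2037 -0.1612] -9.24
[[-0.2, -0.7], [-0.7, -0.0], [-0.6, -0.3], [-0.4, -0.7], [-1.0, 0.0], [-0.7, -0.7], [-0.2, -0.3], [-0.1, -0.0]]
blk in case [-0.00125689  0.08619716]
1.6 [[169.0, 32.0], [150.0, 28.0], [100.0, 319.0], [80.0, 314.0]] [[709.0, 305.0], [732.0, 304.0], [655.0, 33.0], [676.0, 32.0]]
1.65 [[161.0, 30.0], [142.0, 27.0], [91.0, 317.0], [72.0, 313.0]] [[719.0, 305.0], [742.0, 304.0], [664.0, 33.0], [685.0, 33.0]]
1.7 [[153.0, 29.0], [134.0, 26.0], [83.0, 315.0], [64.0, 311.0]] [[728.0, 305.0], [751.0, 305.0], [673.0, 33.0], [693.0, 33.0]]
1.75 [[145.0, 28.0], [126.0, 25.0], [75.0, 314.0], [56.0, 310.0]] [[738.0, 305.0], [760.0, 305.0], [681.0, 33.0], [702.0, 34.0]]
1.8 [[137.0, 27.0], [119.0, 24.0], [67.0, 312.0], [49.0, 309.0]] [[748.0, 305.0], [769.0, 306.0], [690.0, 34.0], [710.0, 36.0]]
end [0.50042599 0.20881585]
c [0.60319234 0.1872734 ]
```

step_arm --pt "9 26 2 0 0 0.033" --pt "9 26 2 0 0 0.033" --pt "9 26 2 0 0 0.033" --pt "9 26 2 0 0 0.033" --pt "9 26 2 0 0 0.033" --pt "9 26 2 0 0 0.033" --pt "9 26 2 0 0 0.033" --pt "9 26 2 0 0 0.033" --pt "9 26 2 0 0 0.033" --pt "9 26 2 0 0 0.033" --pt "9 26 2 0 0 0.033" --pt "9 26 2 0 0 0.033" --pt "9 26 2 0 0 0.033" --pt "9 26 2 0 0 0.033" --pt "9 26 2 0 0 0.033" --pt "9 26 2 0 0 0.033" --pt "9 26 2 0 0 0.033" --pt "9 26 2 0 0 0.033" --pt "9 26 2 0 0 0.033" --pt "9 26 2 0 0 0.033" --gripper 0

```text
clock: 1.77
position: [0.4128, -0.0587, 0.2667]
ee_rot: [-2.724, -1.565, 0.0]
force: [0.4, -0.0, -0.3]
width: 0.005
gripper_force: 0.0
```

step_arm --pt "7 27 0 0 0 0.032" --pt "7 27 0 0 0 0.032" --pt "7 27 0 0 0 0.032" --pt "7 27 0 0 0 0.032" --pt "7 27 0 0 0 0.032" --pt "7 27 0 0 0 0.032" --pt "7 27 0 0 0 0.032" --pt "7 27 0 0 0 0.032" --pt "7 27 0 0 0 0.032" --pt "7 28 0 0 0 0.032" --pt "0 0 -30 0 0 0" --pt "0 0 -30 0 0 0" --pt "0 0 -30 0 0 0" --pt "0 0 -30 0 0 0" --pt "0 0 0 0 0 0" --pt "0 0 0 0 0 0"

```text
clock: 3.1
position: [0.4819, 0.2105, 0.1459]
ee_rot: [-2.44, -1.977, 0.005]
force: [0.7, 0.4, 0.5]
width: -0.001
gripper_force: 0.0
```

```bash
python3 - <<'E'
from h import *
o=observe(); print(o["clock"],o["position"],o["ee_rot"],o["joints"].round(2),o["force"])
c=cams.get_calibration("scene"); im=cams.get_image("scene")[150:300,290:490,::-1]
cv2.imwrite("pics/s1.png",cv2.resize(im,None,fx=4,fy=4,interpolation=cv2.INTER_CUBIC))
print((proj(c,o["position"])-[290,150])*4)
E
```

```text
3.1 [0.48186515 0.21049095 0.14594741] [-2.43994024 -1.97725038  0.00523179] [-0.05  0.44 -0.62  1.87  0.31  0.93 -1.02] [0.74360514 0.35899754 0.52753587]
[[290.27664965 187.56409947]]
```

View pics/s1.png

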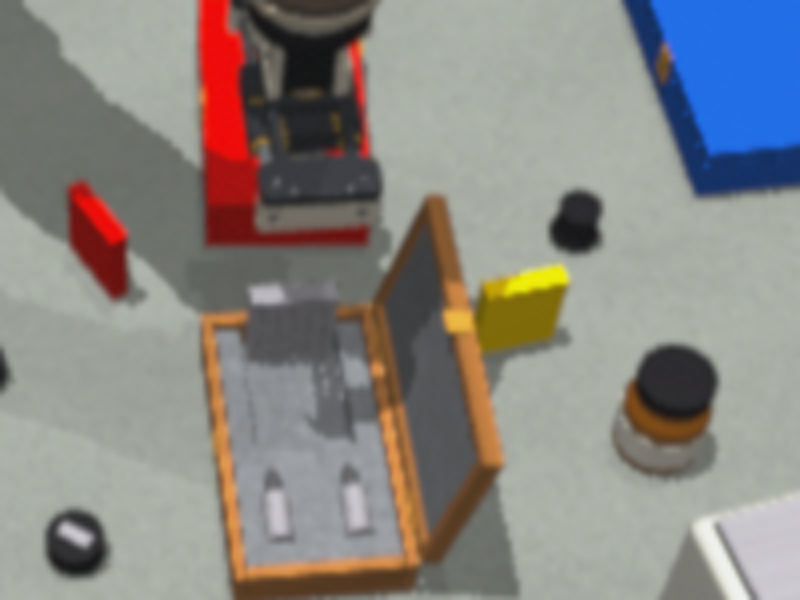

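The tool sits above and behind the block, and the body clears the lid. Next I lower it and push.

step_arm --pt "0 0 -20 0 0 0" --pt "0 0 -20 0 0 0" --pt "0 0 -20 0 0 0" --pt "0 0 -18 0 0 0" --pt "0 0 0 0 0 0" --pt "2 -0.4 0 0 0 0" --pt "2 -0.4 0 0 0 0" --pt "2 -0.4 0 0 0 0" --pt "2 -0.4 0 0 0 0" --pt "2 -0.4 0 0 0 0" --pt "2 -0.4 0 0 0 0" --pt "2 -0.4 0 0 0 0"

```text
clock: 4.15
position: [0.4972, 0.2081, 0.069]
ee_rot: [2.441, 1.977, 0.0]
force: [-0.7, 0.2, 3.0]
width: 0.005
gripper_force: 1.2
```

step_arm --pt "2 -0.4 0 0 0 0" --pt "2 -0.4 0 0 0 0" --pt "2 -0.4 0 0 0 0" --pt "2 -0.4 0 0 0 0"

```text
clock: 4.48
position: [0.5051, 0.2067, 0.0689]
ee_rot: [2.441, 1.978, 0.0]
force: [-0.4, -0.2, -0.0]
width: -0.0
gripper_force: 0.1
```

```bash
python3 - <<'E'
from h import *
im=cams.get_image("scene")[190:305,325:425,::-1]
t=cams.get_image("top")[165:270,230:330,::-1]
o=np.zeros((460,800,3),np.uint8); o[:420,:400]=cv2.resize(t,(400,420),interpolation=2);o[:,400:]=cv2.resize(im,(400,460),interpolation=2)
cv2.imwrite("pics/s2.png",o)
E
```

```text
(no output)
```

View pics/s2.png

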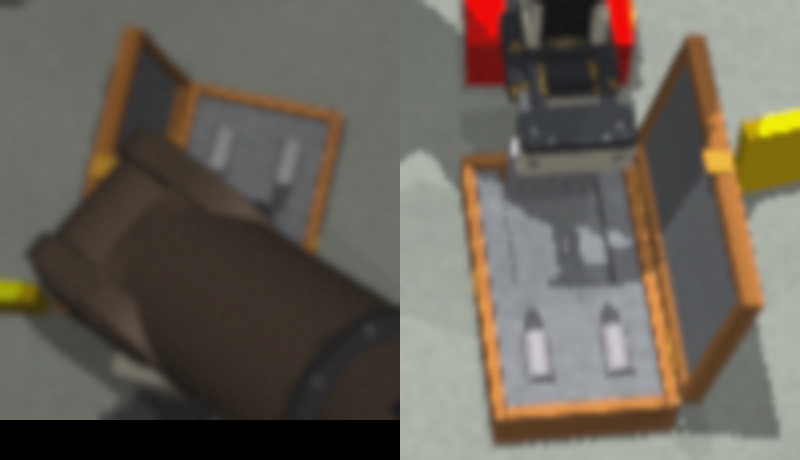

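The block still looks upright: its front face is visible under the gripper at scene crop (550,190). I'll keep pushing.

step_arm --pt "2 -0.4 0 0 0 0" --pt "2 -0.4 0 0 0 0" --pt "2 -0.4 0 0 0 0" --pt "2 -0.4 0 0 0 0"

```text
clock: 4.92
position: [0.513, 0.2048, 0.0686]
ee_rot: [2.441, 1.977, -0.0]
force: [-0.9, 0.3, -0.8]
width: 0.004
gripper_force: 0.0
```

step_arm --pt "2 -0.4 0 0 0 0" --pt "2 -0.4 0 0 0 0" --pt "2 -0.4 0 0 0 0" --pt "2 -0.4 0 0 0 0"

```text
clock: 5.25
position: [0.5211, 0.2033, 0.0687]
ee_rot: [2.441, 1.977, 0.0]
force: [-0.6, 0.5, -0.7]
width: 0.004
gripper_force: 0.0
```

```bash
python3 - <<'E'
from h import *
print(observe()["position"])
a=cams.get_image("scene")[190:305,325:425,::-1]
cv2.imwrite("pics/s3.png",cv2.resize(a,(500,575),interpolation=2))
E
```

```text
[0.52105932 0.20333563 0.06874151]
```

View pics/s3.png

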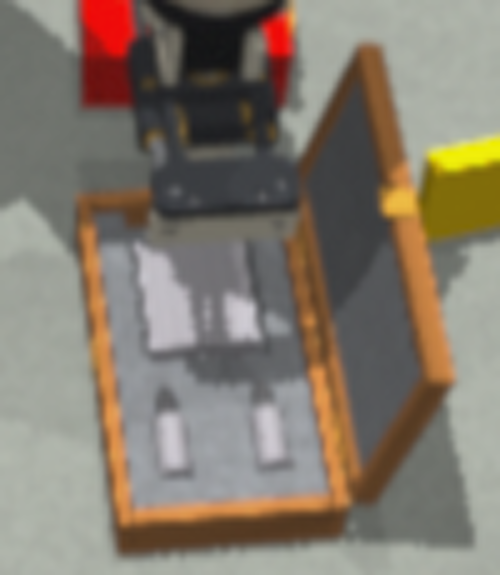

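The block has tipped over and lies in the nest, with its far edge at about (150,350)-(262,347). I'll raise the arm, then measure.

step_arm --pt "-2 0 20 0 0 0" --pt "0 0 25 0 0 0" --pt "0 0 30 0 0 0" --pt "0 0 30 0 0 0" --pt "0 0 25 0 0 0" --pt "11 10 0 0 0 0" --pt "22 20 0 0 0 0" --pt "22 20 0 0 0 0" --pt "22 20 0 0 0 0" --pt "20 18 0 0 0 0" --pt "11 10 0 0 0 0" --pt "0 0 0 0 0 0"

```text
clock: 6.3
position: [0.628, 0.3038, 0.1978]
ee_rot: [-2.439, -1.978, -0.001]
force: [-1.1, 0.0, -0.1]
width: 0.008
gripper_force: 0.0
```

```bash
python3 - <<'E'
from h import *
print(observe()["position"],observe()["joints"].round(2))
a=cams.get_image("scene")[190:305,325:425,::-1]
cv2.imwrite("pics/s4.png",cv2.resize(a,(500,575),interpolation=2))
E
```

```text
[0.62795939 0.30384288 0.19780377] [-0.19  0.65 -0.58  1.37  0.36  1.23 -1.  ]
```

View pics/s4.png

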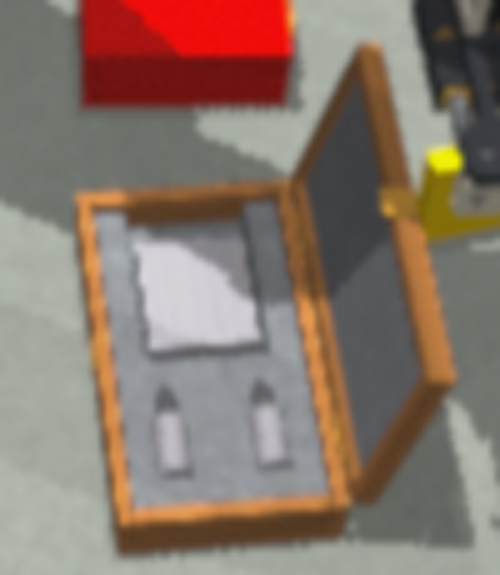

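```bash
python3 - <<'E'
from h import *
c=cams.get_calibration("scene"); cc,s=np.cos(1.3642),np.sin(1.3642);R=np.array([[cc,-s],[s,cc]])
for u,v in((150,350),(261,344),(134,238),(246,232)):
    p=ray(c,325+u/5,190+v/5,.025); print((R.T@(p[:2]-[.6032,.1873])*1e3).round(1))
a=lambda x,y:((proj(c,[*([.6032,.1873]+R@[x,y]),.026])-[325,190])*5).round()
print([a(x,y) for x in(-.034,.034) for y in(-.003,.097)])
E
```

```text
[-30.2   5.1]
[30.1  4. ]
[-30.3  79.4]
[32.3 78.3]
[array([[145., 362.]]), array([[124., 212.]]), array([[270., 353.]]), array([[244., 204.]])]
```

The block is flat: its centre is about 5 mm from the nest's middle, within tolerance. I'll work out the lid arc next.

```bash
python3 - <<'E'
import numpy as np
a=np.linspace(1.72,0,22); x=69.5-100*np.cos(a)+14*np.sin(a); z=36+100*np.sin(a)+14*np.cos(a)
x=np.r_[119.1,x]; z=np.r_[133,z]
X=.6032e3+.2052*x; Y=187.3+.9787*x
for r in np.c_[np.diff(X),np.diff(Y),np.diff(z),a,x[1:],z[1:]].round(2): print(*r)
E
```

```text
-4.29 -20.45 -0.19 1.72 98.21 132.81
-1.64 -7.85 2.02 1.64 90.19 134.83
-1.67 -7.98 1.36 1.56 82.04 136.19
-1.69 -8.06 0.69 1.47 73.8 136.88
-1.7 -8.09 0.01 1.39 65.53 136.9
-1.69 -8.07 -0.66 1.31 57.29 136.23
-1.67 -7.99 -1.34 1.23 49.13 134.9
-1.65 -7.85 -2.0 1.15 41.11 132.9
-1.61 -7.67 -2.65 1.06 33.27 130.25
-1.56 -7.43 -3.28 0.98 25.68 126.97
-1.5 -7.14 -3.89 0.9 18.39 123.08
-1.43 -6.81 -4.47 0.82 11.44 118.61
-1.35 -6.42 -5.03 0.74 4.87 113.58
-1.26 -6.0 -5.55 0.66 -1.26 108.04
-1.16 -5.54 -6.03 0.57 -6.92 102.0
-1.06 -5.03 -6.47 0.49 -12.06 95.53
-0.94 -4.5 -6.87 0.41 -16.66 88.66
-0.82 -3.93 -7.23 0.33 -20.68 81.43
-0.7 -3.34 -7.53 0.25 -24.09 73.9
-0.57 -2.73 -7.78 0.16 -26.88 66.12
-0.44 -2.1 -7.99 0.08 -29.02 58.13
-0.3 -1.45 -8.13 0.0 -30.5 50.0
```

step_arm --pt "0 0 -20 0 0 0" --pt "0 0 -20 0 0 0" --pt "0 0 -15 0 0 0" --pt "0 0 -10 0 0 0" --pt "0 0 0 0 0 0"

```text
clock: 6.77
position: [0.6254, 0.2996, 0.1315]
ee_rot: [-2.441, -1.977, 0.006]
force: [-0.1, -0.4, 0.0]
width: 0.006
gripper_force: 0.0
```

step_arm --pt "-2 -8 1 0 0 0" --pt "-1.6 -8 2 0 0 0" --pt "-1.6 -8 2 0 0 0" --pt "-1.7 -8 1 0 0 0" --pt "-1.7 -8 0 0 0 0" --pt "-1.7 -8 0 0 0 0" --pt "-1.7 -8 -0.7 0 0 0" --pt "-1.7 -8 -1.3 0 0 0"

```text
clock: 7.43
position: [0.6135, 0.2364, 0.1382]
ee_rot: [2.441, 1.976, 0.002]
force: [0.5, 1.4, 1.8]
width: 0.005
gripper_force: 1.2
```

step_arm --pt "-1.6 -7.9 -3 0 0 0" --pt "-1.6 -7.7 -3.6 0 0 0" --pt "-1.6 -7.4 -4.3 0 0 0" --pt "-1.5 -7.1 -4 0 0 0" --pt "-1.4 -6.8 -4.5 0 0 0" --pt "-1.4 -6.4 -5 0 0 0" --pt "-1.3 -6 -5.6 0 0 0" --pt "-1.2 -5.5 -6 0 0 0" --pt "-1 -5 -6.5 0 0 0" --pt "-0.9 -4.5 -6.9 0 0 0"

```text
clock: 8.27
position: [0.5994, 0.1723, 0.0876]
ee_rot: [2.441, 1.977, -0.001]
force: [1.1, 0.8, 2.3]
width: 0.006
gripper_force: 0.8
```

step_arm --pt "-0.8 -3.9 -7 0 0 0" --pt "-0.7 -3.4 -7.5 0 0 0" --pt "-0.6 -2.7 -7.8 0 0 0" --pt "-0.4 -2 -8 0 0 0" --pt "-0.3 -1.5 -7 0 0 0" --pt "0 0 -2 0 0 0" --pt "0 0 -1 0 0 0" --pt "0 0 0 0 0 0"

```text
clock: 8.93
position: [0.5968, 0.1595, 0.05]
ee_rot: [2.44, 1.977, -0.0]
force: [-8.1, -6.0, 28.0]
width: 0.003
gripper_force: 13.7
```

Resting at z = 0.050 under a 28 N reaction, the lid is on its stop. I'll hold briefly, then retreat.

step_arm --pt "0 0 0 0 0 0" --pt "0 0 0 0 0 0" --pt "0 0 0 0 0 0" --pt "0 0 4 0 0 0" --pt "0 0 10 0 0 0" --pt "0 0 30 0 0 0" --pt "0 0 35 0 0 0" --pt "0 0 35 0 0 0" --pt "-30 -20 10 0 0 0" --pt "-30 -30 0 0 0 0" --pt "-20 -35 0 0 0 0" --pt "0 -40 0 0 0 0" --pt "0 -40 0 0 0 0" --pt "0 0 0 0 0 0"

```text
clock: 10.1
position: [0.5168, -0.0143, 0.1715]
ee_rot: [2.449, 1.964, -0.006]
force: [0.2, -0.6, 0.0]
width: 0.008
gripper_force: 0.0
```

```bash
python3 - <<'E'
from h import *
print(observe()["position"],observe()["force"])
a=cams.get_image("scene")[150:300,290:490,::-1]
cv2.imwrite("pics/s5.png",cv2.resize(a,None,fx=4,fy=4,interpolation=2))
c=cams.get_calibration("scene"); cc,s=np.cos(1.3642),np.sin(1.3642);R=np.array([[cc,-s],[s,cc]])
for z in(.05,.054):print([((proj(c,[*([.6032,.1873]+R@[-.06,y]),z])-[290,150])*4).round(1) for y in(-.105,.105)])
E
```

```text
[ 0.51677661 -0.01432658  0.17154704] [ 1.63468296e-01 -6.42106685e-01  3.37243747e-04]
[array([[235.7, 567.4]]), array([[202. , 302.3]])]
[array([[236. , 564.3]]), array([[202.1, 298.8]])]
```

View pics/s5.png

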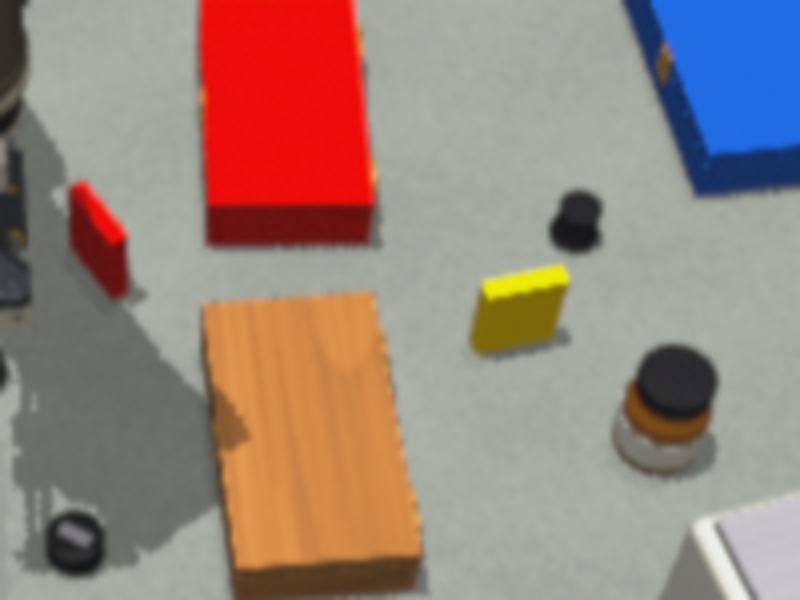

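The lid is shut, with its corners at (204,304) and (236,570) matching a 50 mm top. The bystanders in this view have not moved, and the arm is clear.

```bash
python3 -c "
from cell import job; print(job.sign_off())"
```

```text
the job is handed in; nothing more can be done
None
```

The block was pushed over and measured flat in its nest, and the lid was pressed down to its stop and looked fully shut in the last picture; the job is handed in, but sign-off returned no verdict.

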